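# Eject a gauged bearing and ease it down the outfeed

### The arm

A 6-joint arm with a two-finger parallel gripper is mounted at the origin on a cart in front of the work surface, level with it; the furniture and walls round the work are solid. World frame = base frame: x ahead of the robot, y to its left, z up, the work surface at z = 0. Lengths are in mm, angles in rad, forces in N, time in s.
With the tool pointing down it reaches from about 350 to 875 mm from the base axis. Payload 4.2 kg.
Tool frame: the origin (TCP) lies at the very end of the fingers, on their centre line; the grasp point (between the pads) lies 19 mm behind it; z points along the fingers, y is the line along which they close (so a half turn about z gives the same grasp; the last joint's range is limited). The gripper opens to 85 mm and grips with 20 to 120 N. Pads are 22 mm wide; open, the fingers measure 114 mm over their backs; the gripper's body (76 mm by 85 mm) begins 54 mm behind the grasp point. The pads swing forward as they close: fully open they stand 13 mm farther back than shut.
Start: joints at [1.374, 0.385, 0.008, 0, -1.194, -0.259], TCP at [275.079, 561.187, 231.312] pointing down, gripper open.
Joint ranges: [-3.14, 3.14], [-1.21, 2.06], [-1.07, 1.41], [-3.16, 2.05], [-2.99, -0.16], [-3.1, 3.1]. Speed limits (rad/s): [2.79, 2.79, 3.14, 3.14, 3.14, 3.14].

### API

Orientations are given as a unit quaternion [x, y, z, w].
In Python, from bench import read_state, get_image, camera_model, job_done gives the robot as it stands.
- The arm moves only by the shell command python3 -m handwheel 'ROWS'. ROWS is JSON, a list of rows, each a list of 7 numbers: the shift along the tool's x, y, z in m, then the turn, a rotation vector about the tool's x, y, z in rad, then the gripper's target within -1 to 1 (fully open at 1, half-way at 0, shut at -1). In form: [[dx, dy, dz, wx, wy, wz, jaw], ...]. A call has 1 to 10 rows; each row is the pose to reach, as a shift and turn from the pose commanded when the call began, along the tool's axes at that moment; what a row does not reach only later rows make up. A row lasts 1/8 s, in which the tool goes at most 62.5 mm and 10.7 degrees, less where a joint would pass 70% of its speed; a pose out of reach is approached as far as the arm can. A call with a gripper value outside its range is refused whole. The fingers move at their own pace and stop on an object; the grip force is fixed at half the most. Time passes only in rows, so rows that repeat a pose let the fingers close. It gives the time, the measured TCP pose, the force, the opening and the grip force at its end, in the units of the state.
- read_state(): the state, without advancing time (a new reading comes with each control period).
- get_image(name): name is "scene" or "top"; returns (picture, depth): 480x640x3 uint8, blue, green, red; 480x640 float32, mm along the optical axis (not along the pixel's ray), 0 where there is no reading.
- camera_model(name): a dict with "K" (3x3 intrinsics, pixels), "rvec" (rotation vector, rad) and "tvec" (3), from world to camera coordinates, as OpenCV has them. Camera axes: x right, y down, z forward; pixel columns grow to the right and rows downward; lengths in mm; the calibration is good to about 2 mm. A picture is of the moment at which its call begins. camera_model takes no time and is no camera call.
- job_done(): hands the job in; it is judged then, once.
The state is a dict: "clock": time; "joints": joint angles; "joint_vel": joint speeds; "joint_efforts": joint torques, N m; "position": TCP position; "ee_rot": TCP orientation; "contact_force": force on the tool from outside, world axes, zero at the start; "wrist_torque": the same for the moment, N m; "gripper_width": finger opening in mm; "grasp_force": force on a finger pad.
Only numpy, scipy, OpenCV 4.12 (cv2) and the standard library are available. Lean on these libraries where they do the work, as an engineer would, in place of code of your own. Each camera call takes 0.05 s, during which the arm holds its last target. There are 200 camera calls.

### The job

The ball bearing in the nest at the top of the sloping gauge track has been measured. Push the ejector lever's paddle down with one fingertip so that the spring plunger pops the bearing out, stop it with the other finger in the upper half of the track and keep it stopped for a moment, then ease it down the track with that finger until it rests gently against the two lugs at the bottom. Only push and block: do not squeeze the bearing or lift it out of the track, let the lever spring back, and leave the oil bottle, the tin and the other bearing alone.

Things in the scene. Friction and masses are not known exactly. Their poses are not given: they have to be found in the camera images.
- track: Slick metal chute fixed on a bench stand, sloping down at 20 degrees. Origin: on the channel floor at the nest's centre, 150 mm above the table; x downhill along the floor, y across, z square off the floor. Channel 38.5 mm wide between rails 5 mm thick, 10 mm high; open lower end at x = 158 mm. Dial indicator on the +y side of the nest: x -23 to 23, y 24 to 94, up to z = 17 mm.
- catch_tab (a point): Middle of the steel catch in the channel (track frame x = 21 mm), which stands 4 mm above the floor and holds the bearing in the nest against a spring plunger that pushes it downhill with 1 N over 12 mm. It is part of the lever and sinks into the floor as the lever goes down; it rises again with the lever, so keep that down until the bearing's centre is past x = 42 mm.
- ejector (a joint): Angle of the ejector lever, rad: 0 = up, at rest; 0.107 = fully down on its end stop. Spring return: 2.5 N on the paddle at the start of the stroke, 4 N fully down. The bearing is freed at about 0.07 and then slides down the track by itself. The lever is a bar along the -y side of the track (y = -28 to -34 mm) that pivots beside the nest.
- paddle (a point): Centre of the top of the lever's ribbed paddle, 28 x 28 mm (track frame x = 76, y = -48 mm). Its top is 15 mm above the plane of the channel floor at rest and, when fully pressed, 3 mm above and parallel to it. So a second finger as long as the pressing one, level with it 48 mm straight across in the channel, then stands 3 mm above the floor and blocks the bearing.
- bearing_mid (a point): Centre of the ball bearing to be ejected: outside diameter 35 mm, 11 mm thick, about 60 g, lying flat on the channel floor (its centre 5.5 mm above it).
- stop_point (a point): Where the bearing's centre rests at the bottom (track frame x = 140, y = 0, z = 5.5 mm). Two lugs 9 mm high stand there in the corners of the channel, x = 151 to 158 mm, with a 27 mm gap between them: a finger passes through it, the bearing does not. Beyond x = 158 mm the track is open and nothing stands in the way.
- grease_tin: Bystander: round green tin with a grey lid, diameter 65 mm, 41 mm tall, standing on the table; origin at the centre of its underside.
- oiler: Bystander: yellow oil bottle with a red spout, diameter 46 mm, 135 mm tall, standing on the table; origin at the centre of its underside.
- next_bearing: Bystander: a second, identical ball bearing (35 x 11 mm) lying flat on the table; origin at the centre of its underside.
Things that resemble listed ones, but are neither listed nor needed, are in the scene too. Leave any brown look-alike of the part that bears bearing_mid alone.

How it is judged (in metres and radians):
On the way, in this order (a step that is already met when the one before it is completed fails the run):
1. a finger presses the ejector lever down (value of joint ejector above 0.05 rad and contact force between the fingers and ejector above 0.3 N).
2. the popped bearing is stopped by a finger in the upper half of the track (x of bearing_mid in the frame of track between 0.025 and 0.075 m and linear speed of work_bearing below 0.03 m/s and contact force between the fingers and work_bearing above 0.02 N), for 0.3 s.
At the end, for the whole second after the job is handed in: The bearing lies flat in the channel, at rest against both lugs (within 5 mm along the track and 4 mm across), and the ejector lever has sprung back up (x of bearing_mid in the frame of track between 0.135 and 0.145 m and y of bearing_mid in the frame of track between -0.004 and 0.004 m and z of bearing_mid in the frame of track between 0.002 and 0.009 m and linear speed of work_bearing below 0.01 m/s and value of joint ejector below 0.015 rad); the robot touches nothing.
It fails at once if the bearing runs faster than 0.2 m/s in the lower part of the track (more than 95 mm below the nest) (x of bearing_mid in the frame of track above 0.095 m and linear speed of work_bearing above 0.2 m/s).
It fails at once if the bearing is lifted more than 8 mm off the channel floor or leaves the track (z of bearing_mid in the frame of track above 0.0135 m or z of bearing_mid in the frame of track below -0.01 m).
It fails at once if the bearing is squeezed or pushed with more than 20 N (contact force between the fingers and work_bearing above 20 N).
It fails at once if the tin, the oil bottle or the other bearing is moved more than 20 mm (distance of any of grease_tin, oiler, next_bearing from where it was at the start of the episode above 0.02 m).
It also fails if it takes over 45 s, if anything falls off the work surface, if the arm or the gripper's body presses on something with over 40 N, if the wrist force passes 120 N, or if a joint passes its speed limit or range.

## Working session

There is one attempt and no reset: what is moved stays moved. The work goes in short steps, Python scripts to look and compute and a shell command to move; the robot and the scene stay as the last step left them, time stands still between calls to the robot, and variables do not carry over. Pictures are saved under pics/ and viewed, at most 12 in all, crops included, and the job is handed in when it is done.

```bash
mkdir -p pics
python3 - <<'E'
from bench import *
import cv2,numpy as np
for n in ("scene","top"):
    p,d=get_image(n); cv2.imwrite(f"pics/{n}.png",p); np.savez(f"{n}.npz",p=p,d=d)
    m=camera_model(n); R=cv2.Rodrigues(np.array(m["rvec"],float))[0]
    print(n,np.round(m["K"],1).tolist(),"pos",(-R.T@np.array(m["tvec"]).ravel()).round(),"fwd",R[2].round(3))
print(read_state())
E
```

```text
scene [[602.2, 0.0, 327.9], [0.0, 602.2, 237.2], [0.0, 0.0, 1.0]] pos [-268.  124.  789.] fwd [ 0.682 -0.389 -0.619]
top [[521.7, 0.0, 321.4], [0.0, 521.7, 233.3], [0.0, 0.0, 1.0]] pos [ 335. -283. 1046.] fwd [ 0.152 -0.    -0.988]
{'clock': 0.1, 'joints': array([ 1.37356831e+00,  3.85440236e-01,  6.78858289e-03, -4.13059019e-04,
       -1.19405590e+00, -2.58569510e-01]), 'joint_vel': array([ 0.00055267, -0.00430553,  0.00400924,  0.00227266,  0.00250086,
       -0.00038643]), 'joint_efforts': array([-7.77425121e-04, -3.93319309e+01,  1.88929206e+01,  4.19804737e+00,
       -2.58591775e-03,  5.41977172e-06]), 'position': array([274.88833989, 560.71725704, 230.36827094]), 'ee_rot': array([ 9.74125607e-01, -2.26005205e-01, -1.62577640e-04,  9.61048708e-04]), 'contact_force': array([-0.47051863,  0.04363745, -0.35561179]), 'wrist_torque': array([ 0.01901384, -0.04458188, -0.02116858]), 'grasp_force': 0.0, 'gripper_width': 85.0113231196725}
```

View pics/scene.png

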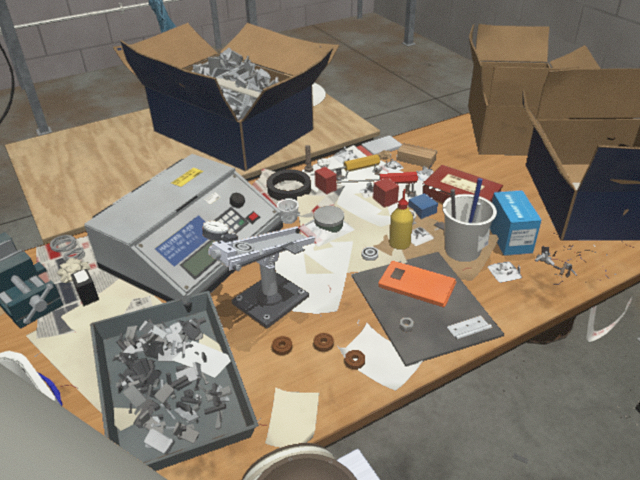

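View pics/top.png

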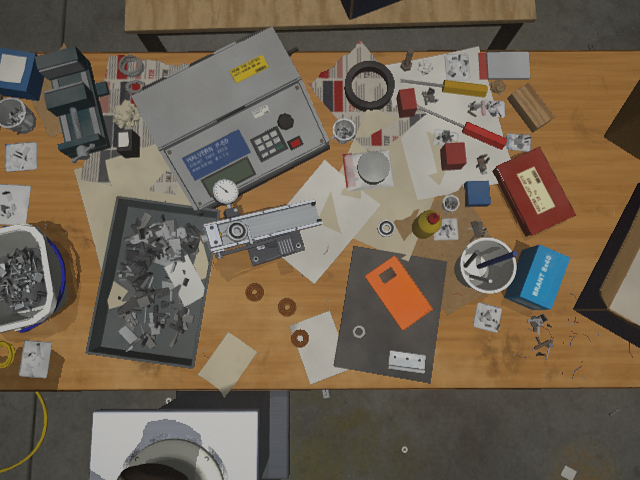

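Run:
```python
import cv2,numpy as np
p=np.load("top.npz")["p"]; q=np.load("scene.npz")["p"]
a=cv2.resize(p[170:280,190:340],None,fx=5.3,fy=5.3,interpolation=cv2.INTER_CUBIC)
cv2.imwrite("pics/c1.png",a)
b=cv2.resize(q[205:330,195:325],None,fx=4.8,fy=4.8,interpolation=cv2.INTER_CUBIC)
cv2.imwrite("pics/c2.png",b); print(a.shape,b.shape)
```

```text
(583, 795, 3) (600, 624, 3)
```

View pics/c1.png

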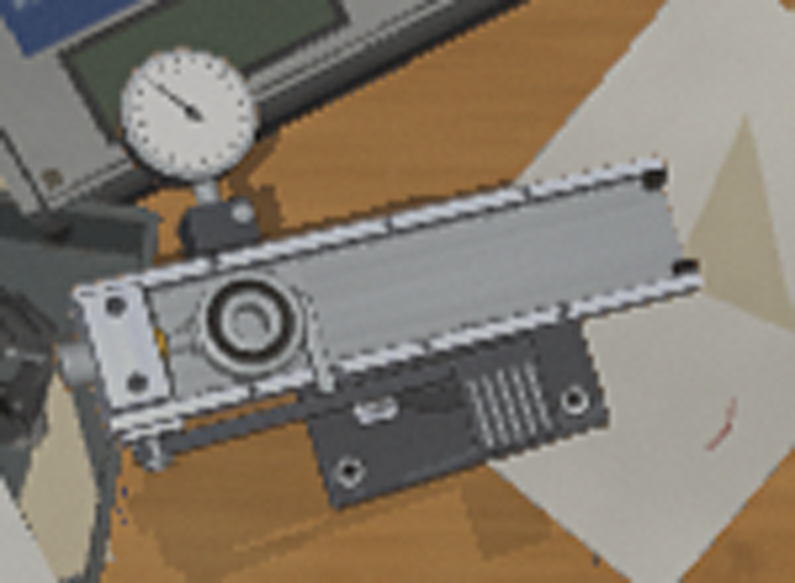

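View pics/c2.png

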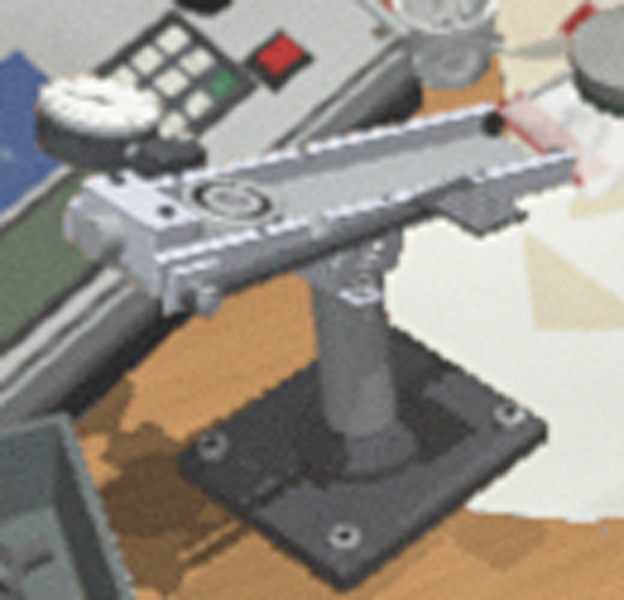

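```bash
cat > h.py <<'E'
import cv2,numpy as np
from bench import *
from scipy.spatial.transform import Rotation as Ro
from scipy.optimize import least_squares
C={n:camera_model(n) for n in("scene","top")}
def proj(n,P):
    m=C[n]; return cv2.projectPoints(np.array(P,float).reshape(-1,3),np.array(m["rvec"],float),np.array(m["tvec"],float),np.array(m["K"],float),None)[0].reshape(-1,2)
a=np.radians(20)
def TR(yaw): # columns track axes
    return Ro.from_euler("z",yaw).as_matrix()@Ro.from_euler("y",a).as_matrix()
def w(t,P): return np.array([t[0],t[1],150.])+(TR(t[2])@np.array(P,float).reshape(-1,3).T).T
def togo(t,p,flip=False):
    """shift+rotvec in current tool axes to bring TCP to track point p, tool z = -track z, tool x downhill"""
    s=read_state(); R=Ro.from_quat(s["ee_rot"]).as_matrix(); T=TR(t[2])
    G=T@np.diag([1,-1,-1]) if not flip else T@np.diag([-1,1,-1])
    g=w(t,p)[0]
    return (R.T@(g-s["position"])/1000).round(4), Ro.from_matrix(R.T@G).as_rotvec().round(4), g.round(1)
E
python3 - <<'E'
from h import *
T=[((0,0,11),(248,322)),((158,24.25,10),(663,160)),((158,-24.25,10),(702,288)),((76,-48,15),(510,400)),((154.5,16.4,9),(653,176)),((154.5,-16.4,9),(685,267))]
S=[((0,0,11),(232,200)),((158,-24.25,10),(577,155))]
def res(t):
    r=[proj("top",w(t,P))[0]-(np.array(c)/5.3+[190,170]-.4) for P,c in T]
    r+=[proj("scene",w(t,P))[0]-(np.array(c)/4.8+[195,205]-.4) for P,c in S]
    return np.concatenate(r)
s=least_squares(res,[480,-130,-1.4]); t=s.x
print(t.round(3).tolist(),res(t).reshape(-1,2).round(1).tolist())
np.save("t.npy",t)
print(TR(t[2]).round(3))
for z in (80,3): print(togo(t,(78,-24,z)),togo(t,(78,-24,z),True))
# bystanders
for n,px,z in(("tin",(373,168),41),("oiler",(429,222),120),("next",(386,228),11)):
    m=C["top"];R=cv2.Rodrigues(np.array(m["rvec"],float))[0];c=-R.T@np.array(m["tvec"],float).ravel();d=R.T@np.linalg.inv(m["K"])@[*px,1.];print(n,(c+d*(z-c[2])/d[2]).round())
E
```

```text
[475.165, -133.032, -1.265] [[-0.2, 0.4], [-0.3, -1.0], [0.4, -0.5], [-0.1, 0.8], [1.0, 0.5], [0.4, 0.0], [-1.0, 0.3], [-0.2, 0.2]]
[[ 0.283  0.954  0.103]
 [-0.896  0.301 -0.326]
 [-0.342  0.     0.94 ]]
(array([0.5374, 0.624 , 0.0331]), array([ 0.1429, -0.3306,  0.8002]), array([ 482.6, -236.2,  198.5])) (array([0.5374, 0.624 , 0.0331]), array([ 0.4073,  0.1761, -2.3036]), array([ 482.6, -236.2,  198.5]))
(array([0.5192, 0.6048, 0.1055]), array([ 0.1429, -0.3306,  0.8002]), array([ 474.7, -211.1,  126.1])) (array([0.5192, 0.6048, 0.1055]), array([ 0.4073,  0.1761, -2.3036]), array([ 474.7, -211.1,  126.1]))
tin [ 620. -386.   41.]
oiler [ 497. -477.  120.]
next [ 504. -413.   11.]
```

```bash
python3 -m handwheel '[[0,0,-0.06,0,0,0,-0.21],[0.06,0.06,-0.06,0,0,0,-0.21],[0.55,0.636,-0.06,0.143,-0.331,0.8,-0.21],[0.55,0.636,-0.06,0.143,-0.331,0.8,-0.21],[0.55,0.636,-0.06,0.143,-0.331,0.8,-0.21],[0.55,0.636,-0.06,0.143,-0.331,0.8,-0.21],[0.55,0.636,-0.06,0.143,-0.331,0.8,-0.21],[0.55,0.636,-0.06,0.143,-0.331,0.8,-0.21],[0.55,0.636,-0.06,0.143,-0.331,0.8,-0.21],[0.55,0.636,-0.06,0.143,-0.331,0.8,-0.21]]'
python3 - <<'E'
from h import *
t=np.load("t.npy");print(togo(t,(78,-24,60)),read_state()["joints"])
E
```

```text
clock: 1.35
position: [419.6, 15.7, 291.4]
ee_rot: [0.794, -0.582, -0.14, -0.104]
contact_force: [0.3, 0.7, -0.2]
gripper_width: 33.7
grasp_force: 0.0
(array([0.2754, 0.016 , 0.018 ]), array([-0.0016,  0.0022,  0.0007]), array([ 480.5, -229.7,  179.7])) [ 0.15351462  0.06274019 -0.17621045 -0.35279925 -1.39693449  0.22588094]
```

```bash
python3 -m handwheel '[[0.06,0.004,-0.03,0,0,0,-0.21],[0.12,0.008,-0.03,0,0,0,-0.21],[0.18,0.012,-0.03,0,0,0,-0.21],[0.24,0.016,-0.03,0,0,0,-0.21],[0.275,0.016,-0.02,0,0,0,-0.21],[0.275,0.016,-0.02,0,0,0,-0.21],[0.275,0.016,-0.02,0,0,0,-0.21]]'
python3 - <<'E'
from h import *
t=np.load("t.npy");print(togo(t,(78,-24,40)),read_state()["joints"],read_state()["contact_force"])
E
```

```text
clock: 2.22
position: [484.3, -239.4, 215.7]
ee_rot: [0.794, -0.582, -0.141, -0.104]
contact_force: [-0.2, 0.3, 0.7]
gripper_width: 33.7
grasp_force: 0.0
(array([0.0026, 0.0007, 0.0574]), array([-0.0007,  0.0021,  0.0008]), array([ 478.5, -223.2,  160.9])) [-0.32781729  0.39166758  0.03950403 -0.28395917 -1.43717221  0.70359145] [-0.23185818  0.2518642   0.70110581]
```

```bash
python3 -m handwheel '[[0.002,0,0.03,0,0.002,0,-0.21],[0.002,0,0.06,0,0.002,0,-0.21],[0.002,0,0.068,0,0.002,0,-0.21],[0.002,0,0.068,0,0.002,0,-0.21]]'
python3 - <<'E'
from h import *
t=np.load("t.npy");print(togo(t,(78,-24,30)))
p,_=get_image("top");q,_=get_image("scene")
cv2.imwrite("pics/d1.png",np.hstack([cv2.resize(p[170:290,210:340],None,fx=3,fy=4*.75),cv2.resize(q[190:310,200:335],None,fx=3,fy=3)]))
cv2.imwrite("pics/d2.png",cv2.resize(q[190:300,205:335],None,fx=5.4,fy=5.4,interpolation=cv2.INTER_CUBIC))
E
```

```text
clock: 2.72
position: [478.5, -218.9, 152.1]
ee_rot: [0.795, -0.581, -0.139, -0.103]
contact_force: [1.3, 0.4, 0.6]
gripper_width: 33.9
grasp_force: 0.0
(array([0.0008, 0.0013, 0.0003]), array([-0.0015, -0.0015,  0.0027]), array([ 477.4, -219.9,  151.5]))
```

View pics/d1.png

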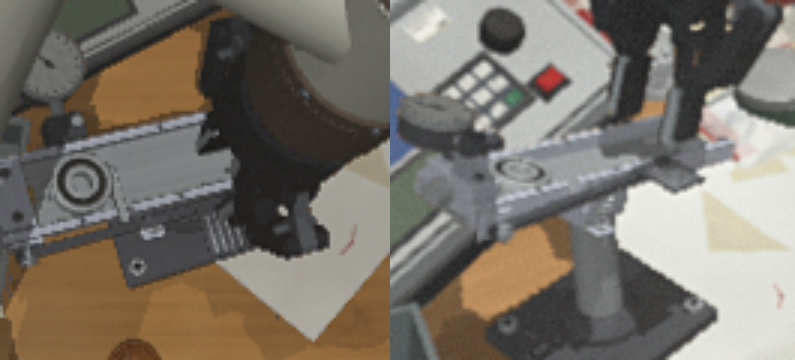

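Run:
```python
from h import *
t=np.load("t.npy")
P=[(67,0,30),(89,0,30),(67,-48,30),(89,-48,30),(67,-40.7,30),(67,-7.2,30)]
x=(proj("scene",w(t,P))-[205,190])*5.4
print(x.round().tolist())
```

```text
[[365.0, 215.0], [412.0, 204.0], [471.0, 277.0], [518.0, 265.0], [454.0, 267.0], [380.0, 224.0]]
```

View pics/d2.png

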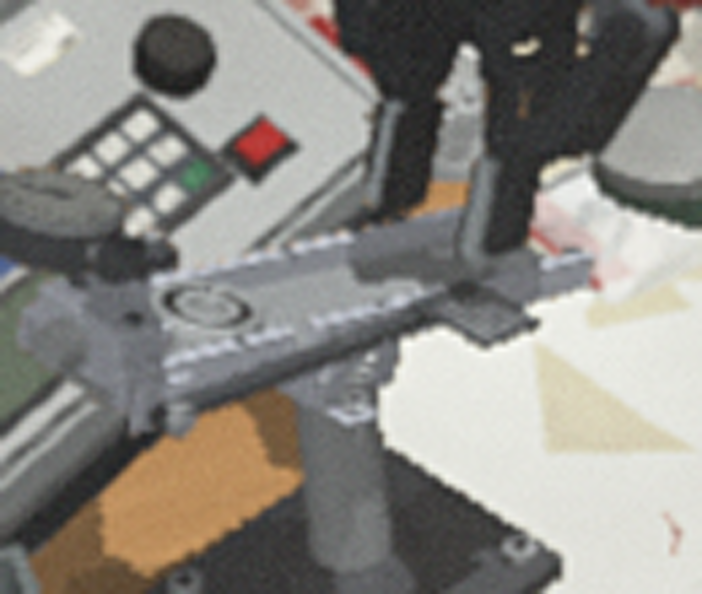

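```bash
python3 -m handwheel '[[0.0005,0.001,0.008,0,0,0.002,-0.21],[0.0005,0.001,0.014,0,0,0.002,-0.21],[0.0005,0.001,0.014,0,0,0.002,-0.21],[0.0005,0.001,0.014,0,0,0.002,-0.21]]'; python3 -m handwheel '[[0,0,0.003,0,0,0,-0.21],[0,0,0.003,0,0,0,-0.21],[0,0,0.003,0,0,0,-0.21]]';python3 -m handwheel '[[0,0,0.003,0,0,0,-0.21],[0,0,0.003,0,0,0,-0.21],[0,0,0.003,0,0,0,-0.21]]'
```

```text
clock: 3.32
position: [475.8, -215.6, 137.9]
ee_rot: [0.794, -0.583, -0.14, -0.103]
contact_force: [-0.3, -0.4, 2.1]
gripper_width: 33.8
grasp_force: 0.8
clock: 3.7
position: [475.6, -214.8, 135.0]
ee_rot: [0.794, -0.583, -0.139, -0.103]
contact_force: [0.1, -1.6, 1.9]
gripper_width: 33.9
grasp_force: 1.0
clock: 4.08
position: [475.4, -213.6, 132.1]
ee_rot: [0.794, -0.583, -0.14, -0.103]
contact_force: [0.9, -2.2, 1.6]
gripper_width: 33.1
grasp_force: 1.2
```

Run:
```python
from h import *
t=np.load("t.npy");s=read_state();T=TR(t[2])
print((T.T@(s["position"]-[t[0],t[1],150])).round(1),(T.T@s["contact_force"]).round(2))
for p in((475.8,-215.6,137.9),(475.6,-214.8,135)): print((T.T@(np.array(p)-[t[0],t[1],150])).round(1))
x,_=get_image("scene");print()
cv2.imwrite("pics/d3.png",cv2.resize(x[190:300,205:335],None,fx=5.4,fy=5.4,interpolation=cv2.INTER_CUBIC))
```

```text
[ 78.4 -24.1   9.5] [1.72 0.2  2.32]
[ 78.3 -24.3  15.6]
[ 78.5 -24.2  12.6]
```

View pics/d3.png

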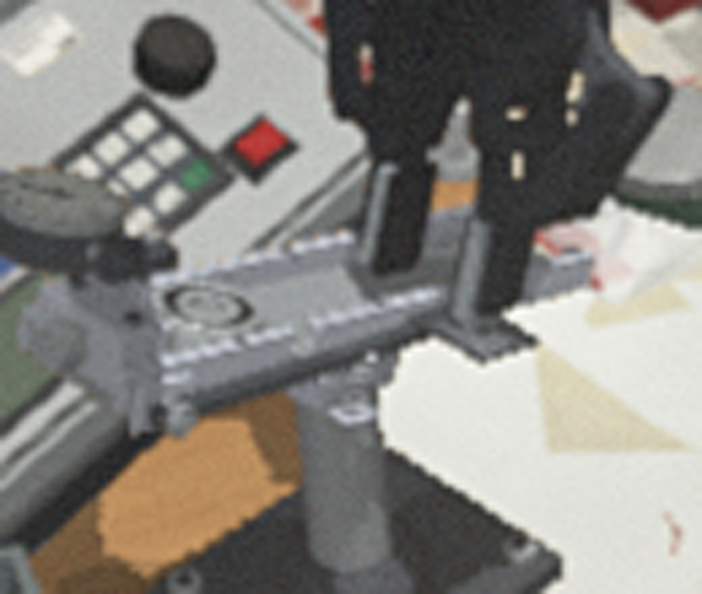

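```bash
python3 -m handwheel '[[0,0,0.006,0,0,0,-0.21],[0,0,0.006,0,0,0,-0.21]]'
python3 - <<'E'
from h import *
t=np.load("t.npy");s=read_state();T=TR(t[2])
print((T.T@(s["position"]-[t[0],t[1],150])).round(1),(T.T@s["contact_force"]).round(2))
x,_=get_image("scene");p,_=get_image("top")
cv2.imwrite("pics/d4.png",np.hstack([cv2.resize(x[190:300,205:335],None,fx=3,fy=3),cv2.resize(p[180:290,210:340],None,fx=3,fy=3)]))
E
```

```text
clock: 4.38
position: [474.8, -211.6, 126.2]
ee_rot: [0.794, -0.583, -0.14, -0.103]
contact_force: [0.7, -2.4, 2.3]
gripper_width: 33.5
grasp_force: 1.8
[ 78.4 -24.    3.2] [ 1.6  -0.02  3.07]
```

View pics/d4.png

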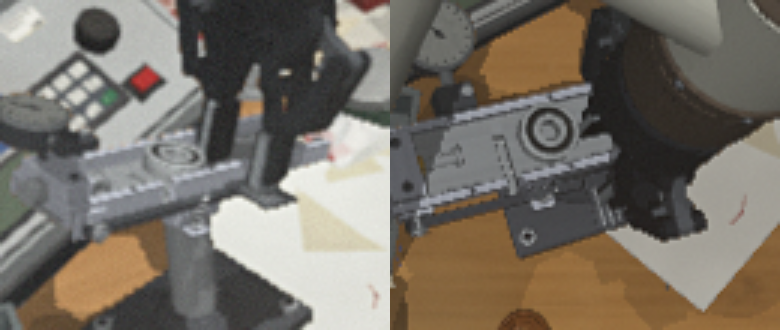

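The bearing has popped out and rests against the channel finger (left half (175,152), right half (548,125)). I'll hold it there, then ease it down.

```bash
python3 -m handwheel '[[0,0,0,0,0,0,-0.21],[0,0,0,0,0,0,-0.21],[0,0,0,0,0,0,-0.21],[0,0,0,0,0,0,-0.21],[0,0,0,0,0,0,-0.21],[0,0,0,0,0,0,-0.21]]'
python3 - <<'E'
from h import *
t=np.load("t.npy");s=read_state();T=TR(t[2])
print((T.T@(s["position"]-[t[0],t[1],150])).round(1),(T.T@s["contact_force"]).round(2))
x=(262.7,221.7);print(least_squares(lambda u:(proj("top",w(t,(u[0],u[1],11)))[0]-x),[45,0]).x)
E
```

```text
clock: 5.22
position: [474.8, -211.6, 126.5]
ee_rot: [0.794, -0.583, -0.14, -0.103]
contact_force: [2.1, -3.3, 1.2]
gripper_width: 33.7
grasp_force: 1.8
[ 78.3 -24.    3.4] [3.12 0.99 2.46]
[50.02556927  4.61021357]
```

```bash
python3 -m handwheel '[[0.003,0,0,0,0,0,-0.21],[0.006,0,0,0,0,0,-0.21],[0.009,0,0,0,0,0,-0.21],[0.012,0,0,0,0,0,-0.21],[0.015,0,0,0,0,0,-0.21],[0.018,0,0,0,0,0,-0.21],[0.021,0,0,0,0,0,-0.21],[0.024,0,0,0,0,0,-0.21],[0.027,0,0,0,0,0,-0.21],[0.03,0,0,0,0,0,-0.21]]'
python3 -m handwheel '[[0.003,0,0,0,0,0,-0.21],[0.006,0,0,0,0,0,-0.21],[0.009,0,0,0,0,0,-0.21],[0.012,0,0,0,0,0,-0.21],[0.015,0,0,0,0,0,-0.21],[0.018,0,0,0,0,0,-0.21],[0.021,0,0,0,0,0,-0.21],[0.024,0,0,0,0,0,-0.21]]'
python3 - <<'E'
from h import *
t=np.load("t.npy");s=read_state();T=TR(t[2])
print((T.T@(s["position"]-[t[0],t[1],150])).round(1),(T.T@s["contact_force"]).round(2))
x,_=get_image("scene");p,_=get_image("top")
cv2.imwrite("pics/d5.png",np.hstack([cv2.resize(x[195:285,245:345],None,fx=4,fy=4),cv2.resize(p[180:270,250:350],None,fx=4,fy=4)]))
print(proj("scene",w(t,[(155,13.5,9),(155,-13.5,9),(132-11,7,4),(132-11,-7,4)])).round(1).tolist())
E
```

```text
clock: 6.48
position: [482.9, -238.5, 115.6]
ee_rot: [0.794, -0.583, -0.14, -0.103]
contact_force: [1.3, 0.0, -0.1]
gripper_width: 33.6
grasp_force: 0.0
clock: 7.48
position: [489.9, -260.1, 107.9]
ee_rot: [0.794, -0.583, -0.14, -0.103]
contact_force: [0.4, -0.6, 0.5]
gripper_width: 33.9
grasp_force: 0.0
[132.5 -24.3   3.4] [0.46 0.21 0.7 ]
[[298.7, 229.5], [309.2, 235.4], [288.2, 236.4], [293.6, 239.6]]
```

View pics/d5.png

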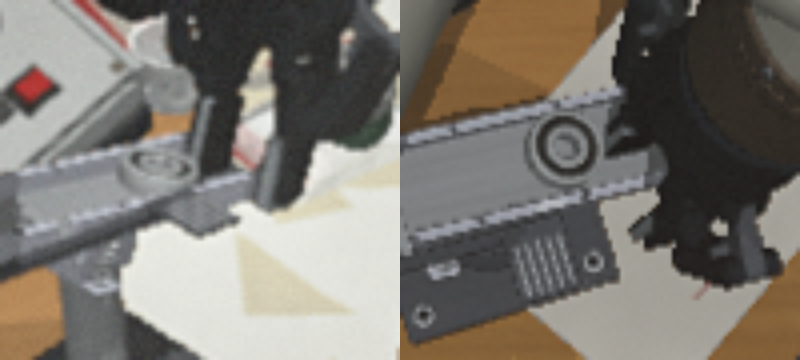

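Run:
```python
from h import *
t=np.load("t.npy")
for n,x in(("top",(250+166.5/4,180+36.2)),("scene",(245+156/4,195+163/4))):print(n,least_squares(lambda u:(proj(n,w(t,(u[0],u[1],11)))[0]-x),[105,0]).x.round(1))
# ends of inner rail edges, finger expected section at heights
for z in (3,10,25): print(z,((proj("top",w(t,[(121,7.2,z),(121,-7.2,z)]))-[250,180])*4+[400,0]).round().tolist())
print(((proj("top",w(t,[(121,19.25,10),(121,-19.25,10)]))-[250,180])*4+[400,0]).round().tolist())
```

```text
top [104.7   2.1]
scene [102.9   1.8]
3 [[591.0, 131.0], [601.0, 161.0]]
10 [[596.0, 127.0], [605.0, 157.0]]
25 [[605.0, 117.0], [615.0, 148.0]]
[[588.0, 102.0], [613.0, 182.0]]
```

```bash
python3 -m handwheel '[[0.0025,0,0,0,0,0,-0.21],[0.005,0,0,0,0,0,-0.21],[0.0075,0,0,0,0,0,-0.21],[0.01,0,0,0,0,0,-0.21],[0.0125,0,0,0,0,0,-0.21],[0.015,0,0,0,0,0,-0.21],[0.0175,0,0,0,0,0,-0.21],[0.02,0,0,0,0,0,-0.21],[0.0225,0,0,0,0,0,-0.21],[0.025,0,0,0,0,0,-0.21]]'
python3 -m handwheel '[[0.002,0,0,0,0,0,-0.21],[0.004,0,0,0,0,0,-0.21],[0.006,0,0,0,0,0,-0.21],[0.008,0,0,0,0,0,-0.21],[0.01,0,0,0,0,0,-0.21],[0.012,0,0,0,0,0,-0.21],[0.014,0,0,0,0,0,-0.21],[0.016,0,0,0,0,0,-0.21],[0.018,0,0,0,0,0,-0.21],[0.02,0,0,0,0,0,-0.21]]'
python3 - <<'E'
from h import *
t=np.load("t.npy");s=read_state();T=TR(t[2])
print((T.T@(s["position"]-[t[0],t[1],150])).round(1),(T.T@s["contact_force"]).round(2))
x,_=get_image("scene");p,_=get_image("top")
cv2.imwrite("pics/d6.png",np.hstack([cv2.resize(x[195:285,245:345],None,fx=4,fy=4),cv2.resize(p[180:270,250:350],None,fx=4,fy=4)]))
E
```

```text
clock: 8.82
position: [496.9, -282.5, 99.3]
ee_rot: [0.794, -0.583, -0.14, -0.103]
contact_force: [0.7, 0.3, -0.6]
gripper_width: 34.0
grasp_force: 0.0
clock: 10.07
position: [502.5, -300.4, 92.5]
ee_rot: [0.794, -0.583, -0.14, -0.103]
contact_force: [-0.1, -0.0, -0.4]
gripper_width: 34.1
grasp_force: 0.0
[177.4 -24.3   3.4] [ 0.14 -0.06 -0.38]
```

View pics/d6.png

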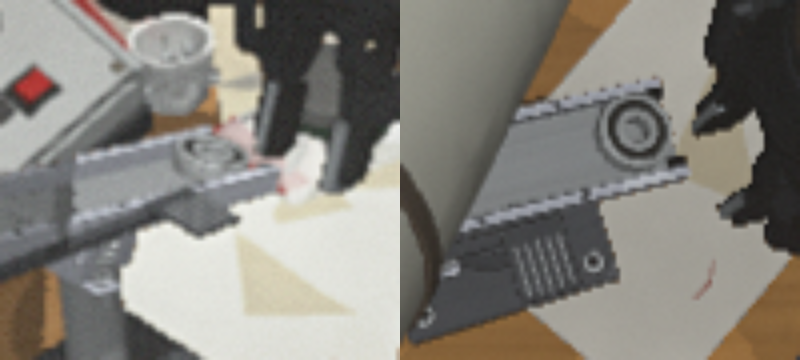

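The bearing is against the lugs (right half (633,130)), the finger is clear of it, and the paddle is back up. I'll back off, lift and check.

```bash
python3 -m handwheel '[[0.008,0,0,0,0,0,-0.21],[0.015,0,0,0,0,0,-0.21],[0.015,0,-0.02,0,0,0,-0.21],[0.015,0,-0.04,0,0,0,-0.21],[0.015,0,-0.06,0,0,0,-0.21],[0.015,0,-0.06,0,0,0,-0.21],[0.015,0,-0.06,0,0,0,-0.21],[0.015,0,-0.06,0,0,0,-0.21]]'
python3 - <<'E'
from h import *
t=np.load("t.npy")
p,_=get_image("top");c=p[180:270,250:350]
cv2.imwrite("pics/d7.png",cv2.resize(c,None,fx=6,fy=6,interpolation=cv2.INTER_CUBIC))
print(((proj("top",w(t,[(140,0,11),(76,-48,15),(76,-48,3)]))-[250,180])*6).round())
E
```

```text
clock: 11.18
position: [512.3, -332.8, 142.7]
ee_rot: [0.794, -0.583, -0.141, -0.103]
contact_force: [-0.2, 0.1, 0.1]
gripper_width: 33.6
grasp_force: 0.0
[[358. 198.]
 [215. 395.]
 [204. 405.]]
```

View pics/d7.png

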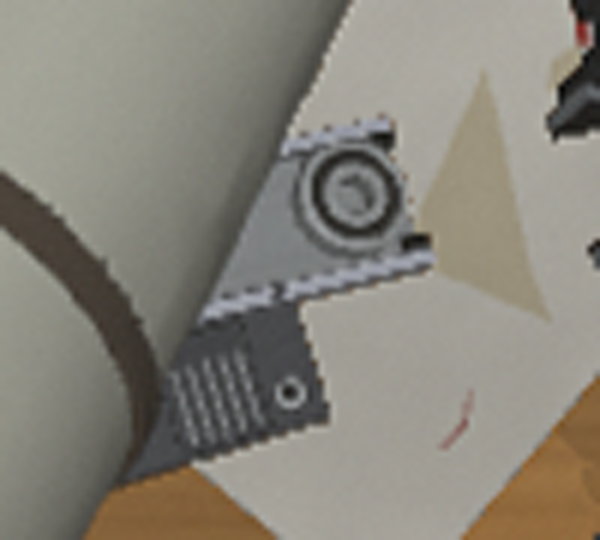

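The bearing sits against both lugs at (355,195), where (358,198) was predicted. The paddle is back up at (215,395), and nothing is touching.

```bash
python3 -c "
from bench import *
print(job_done())"
```

```text
the job is handed in; nothing more can be done
None
```

The job is handed in at about 11 s on the robot's clock: the bearing was ejected, held by the finger at about x = 50 mm, and eased down to rest against both lugs; the lever is back up and the bystanders were left alone. No verdict was returned, so the result is judged from my own pictures.

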